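Flip the cured rock's status flag to green

TASK

The coating on the brown rock has cured: with the fingertips, push the hinged flag on the brown rock's stand right over its pivot, away from its red-up position, until it lies flat on the other side with its green face up. Leave the white rock's flag as it is, and do not shift, tip or pick up the rocks or anything else on the bench.

Things in the scene. Friction and masses are not known exactly. Their poses are not given: they have to be found in the camera images.
- stand_brown: Fixed stand of the brown, rough-coated rock: board 12 mm thick, x -50 to 50, y -60 to 160 mm; origin on the bench under the hinge, z up. Its y points roughly away from the robot, its -x to the robot's left. A post 16 x 30 mm carries a rest block 50 x 50 mm (top 76 mm up) and two bearing cheeks, 12 mm long, at y +-35 to 40 mm, top 96 mm up. Past x = +-25 mm the space under the flag is open.
- stand_brown_pivot (a point): Centre of the hinge axis of the brown, rough-coated rock's flag, 85 mm above the bench; axes as the stand's: y along the hinge axis (towards the rock), z up; the red-up flag lies on the -x side, the flipped flag on the +x side.
- flag_brown (a joint): Angle of the brown, rough-coated rock's flag (the one to flip, starts red side up): plate 64 mm wide, 6 mm thick, red and green faces with a white spot. 0: level towards stand -x, red up; pi/2: upright; pi: level towards stand +x, green up; hard stops at 0 and pi. Stiff hinge (0.03 N m): it stays where it is left, so push it all the way; 1 N at the edge moves it.
- flag_brown_edge (a point): Middle of the free edge of the brown, rough-coated rock's flag, 72 mm from the hinge axis, half-way through its thickness; it moves with the flag.
- rock_brown_center (a point): Centre, 35 mm up, of the brown, rough-coated carved foam rock, about 70 mm across and 70 mm tall, 55 to 115 g, standing loose on its stand's board about 115 mm from the flag's middle along stand y. Not to be shifted.
- stand_white: Fixed stand of the white, uncoated rock: board 12 mm thick, x -50 to 50, y -60 to 160 mm; origin on the bench under the hinge, z up. Its y points roughly away from the robot, its -x to the robot's left. A post 16 x 30 mm carries a rest block 50 x 50 mm (top 76 mm up) and two bearing cheeks, 12 mm long, at y +-35 to 40 mm, top 96 mm up. Past x = +-25 mm the space under the flag is open.
- stand_white_pivot (a point): Centre of the hinge axis of the white, uncoated rock's flag, 85 mm above the bench; axes as the stand's: y along the hinge axis (towards the rock), z up; the red-up flag lies on the -x side, the flipped flag on the +x side.
- flag_white (a joint): Angle of the white, uncoated rock's flag (to be left alone, starts red side up): plate 64 mm wide, 6 mm thick, red and green faces with a white spot. 0: level towards stand -x, red up; pi/2: upright; pi: level towards stand +x, green up; hard stops at 0 and pi. Stiff hinge (0.03 N m): it stays where it is left, so push it all the way; 1 N at the edge moves it.
- flag_white_edge (a point): Middle of the free edge of the white, uncoated rock's flag, 72 mm from the hinge axis, half-way through its thickness; it moves with the flag.
- rock_white_center (a point): Centre, 35 mm up, of the white, uncoated carved foam rock, about 70 mm across and 70 mm tall, 55 to 115 g, standing loose on its stand's board about 115 mm from the flag's middle along stand y. Not to be shifted.
- rock_grey_center (a point): Centre, 28 mm up, of a loose dark grey carved foam rock without a stand, about 70 mm across, 55 mm tall. Bystander.
- tin_center (a point): Middle (50 mm up) of a loose paint tin, 84 mm across, 100 mm tall. Bystander.
- pot_center (a point): Middle (45 mm up) of a loose white plastic pot, 80 mm across, 90 mm tall. Bystander.
- brush_grip (a point): Point on the handle of a paint brush lying loose on the bench, about 0.2 m long. Bystander.
- offcut_center (a point): Point 20 mm up in a loose white foam offcut, 90 x 55 mm, 46 mm tall. Bystander.
Things that resemble listed ones, but are neither listed nor needed, are in the scene too. What is meant by the part that bears rock_brown_center is not purple, and is the larger of those in its own colour.

How it is judged:
At the end, for the whole second after the job is handed in: The brown rock's flag rests green side up within 0.19 rad of its far stop; the white rock's flag is still below 0.4 rad (red up); rocks upright, and rocks, tin, pot, brush and offcut within 20 mm of their starts (value of joint flag_brown above 2.95 rad and velocity of joint flag_brown between -0.1 and 0.1 rad/s and value of joint flag_white below 0.4 rad and distance of each of rock_brown_center, rock_white_center, rock_grey_center, tin_center, pot_center, brush_grip, offcut_center from where it was at the start of the episode below 0.02 m and angle between each of rock_brown_center, rock_white_center, rock_grey_center's own z axis and vertical below 0.2 rad); the robot touches nothing.
It fails at once if the white rock's flag is flipped or pushed out of place (not (value of joint flag_white below 0.4 rad)).
It fails at once if a rock is shifted, lifted or tipped (distance of any of rock_brown_center, rock_white_center, rock_grey_center from where it was at the start of the episode above 0.02 m or angle between any of rock_brown_center, rock_white_center, rock_grey_center's own z axis and vertical above 0.3 rad).
It fails at once if the tin, pot, brush or offcut is shifted or lifted (distance of any of tin_center, pot_center, brush_grip, offcut_center from where it was at the start of the episode above 0.02 m).
It also fails if it takes over 43 s, if anything falls off the work surface, if the arm or the gripper's body presses on something with over 40 N, if the wrist force passes 120 N, or if a joint passes its speed limit or range.

ROBOT

A 7-joint arm with a two-finger parallel gripper is mounted at the origin on the work surface. World frame = base frame: x ahead of the robot, y to its left, z up, the work surface at z = 0. Lengths are in m, angles in rad, forces in N, time in s.
With the tool pointing down it reaches from about 0.4 to 0.85 m from the base axis. Payload 4.5 kg.
Tool frame: the origin (TCP) lies at the very end of the fingers, on their centre line; the grasp point (between the pads) lies 19 mm behind it (bot.grip_point_offset is the distance from the TCP to the grasp point, in m); z points along the fingers, y is the direction in which the jaws open and shut (so a half turn about z gives the same grasp; the last joint's range is limited). The gripper opens to 88 mm and grips with 3 to 60 N. Pads are 18 mm wide; open, the fingers measure 123 mm over their backs; the gripper's body (75 mm by 187 mm) begins 45 mm behind the grasp point.
Start: joints at [1.206, 0.689, -0.195, 1.565, 0.157, 0.902, -0.215], TCP at [0.243, -0.576, 0.239] pointing down, gripper open.
Joint ranges: [-3.01, 3.01], [-0.46, 2.08], [-1.47, 1.51], [0.13, 2.56], [-1, 4.14], [0.04, 2.09], [-2.66, 2.66]. Speed limits (rad/s): [2.57, 2.57, 3.14, 3.14, 3.14, 3.14, 3.14].

INTERFACE

Orientations are given as a unit quaternion [x, y, z, w].
In Python, from rig import bot, viewer, finish_job gives the robot as it stands. Calls block until the motion is done:
- bot.reach(position, orientation): joint-space move of the TCP to a pose.
- bot.move_l(position, max_speed=0.15, rot=None, until_force=None): straight line of the TCP; rot=None keeps the orientation; max_speed is the mean speed in m/s. With until_force (N) it stops when the force on the tool has changed by that much, and returns True; else False.
- bot.move_j(angles): joint-space move.
- bot.set_gripper(opening, grip_force=None): finger opening in m; grip_force is the grip in N (None keeps the last); returns when the fingers have stopped.
- bot.dwell(seconds).
- bot.ik(position, orientation): joint angles nearest the present ones, or None.
- viewer.grab_frame(name): name is "scene" or "top"; returns a dict with "pixels" (420x560x3 uint8, red, green, blue), "depth" (420x560 float32, m along the optical axis (not along the pixel's ray), 0 where there is no reading), "vertical_fov" (degrees; the focal length in pixels is half the picture's height over the tangent of half this angle, whatever the lens; pixels are square), "cx", "cy" (the principal point, pixels), "rvec" (rotation vector, rad) and "tvec" (3), from world to camera coordinates, as OpenCV has them. Camera axes: x right, y down, z forward; pixel columns grow to the right and rows downward; lengths in m; the calibration is good to about 2 mm. A picture is of the moment at which its call begins.
A pose or a line that the arm cannot do raises bot.PlanningError and nothing moves.
- finish_job(): hands the job in, once; it reports no verdict.
Readings, each from a call of its own:
- bot.get_time_s(): time.
- bot.get_joint_pos(): joint angles.
- bot.get_joint_velocities(): joint speeds.
- bot.get_joint_efforts(): joint torques, N m.
- bot.get_tool_pos(): TCP position.
- bot.get_ee_rot(): TCP orientation.
- bot.get_force(): force on the tool from outside, world axes, zero at the start.
- bot.get_wrist_torque(): the same for the moment, N m.
- bot.get_finger_gap(): finger opening in m.
Only numpy, scipy, OpenCV 4.12 (cv2) and the standard library are available. Lean on these libraries where they do the work, as an engineer would, in place of code of your own. Each camera call takes 0.05 s, during which the arm holds its last target. There are 200 camera calls.

## Working session

There is one attempt and no reset: what is moved stays moved. The work goes in short steps, each a Python script; the robot and the scene stay as the last script left them, time stands still between calls to the robot, and variables do not carry over. Pictures are saved under pics/ and viewed, about 8 in all and at most 12, crops included, and the job is handed in when it is done.

```bash
mkdir -p pics
cat > h.py <<'E'
import numpy as np, cv2
from rig import bot, viewer, finish_job
def grab(n):
    f=viewer.grab_frame(n); np.savez(f'pics/{n}.npz',**f); return f
def load(n): return dict(np.load(f'pics/{n}.npz'))
def cam(f):
    R=cv2.Rodrigues(np.array(f['rvec'],float))[0]; t=np.array(f['tvec'],float).reshape(3)
    F=f['pixels'].shape[0]/2/np.tan(np.radians(float(f['vertical_fov']))/2); return R,t,F
def ray(f,u,v):
    R,t,F=cam(f); d=R.T@np.array([(u-f['cx'])/F,(v-f['cy'])/F,1]); return -R.T@t,d
def onz(f,u,v,z):
    c,d=ray(f,u,v); return c+d*(z-c[2])/d[2]
def cloud(f):
    R,t,F=cam(f); D=f['depth']; v,u=np.indices(D.shape)
    P=np.stack([(u-f['cx'])/F*D,(v-f['cy'])/F*D,D],-1); W=(P-t)@R; W[D==0]=np.nan; return W
def proj(f,p):
    R,t,F=cam(f); q=R@np.array(p)+t; return q[0]/q[2]*F+f['cx'],q[1]/q[2]*F+f['cy']
E
python3 - <<'E'
from h import *
for n in("scene","top"):
    f=grab(n); cv2.imwrite(f'pics/{n}1.png',cv2.resize(f['pixels'][:,:,::-1],(800,600)))
    R,t,F=cam(f); print(n,F,f['cx'],f['cy'],-R.T@t,R[2],(f['depth']>0).mean())
E
```

```text
scene 433.6232600760151 287.5967000078151 217.4094727949792 [1.31860618 0.23934822 0.94748235] [-0.65716965 -0.20306704 -0.72587315] 0.9958630952380952
top 424.72095876085075 276.32986026872874 211.43458509058854 [0.3863094  0.015811   1.50594139] [ 0.11830344 -0.00273579 -0.99297372] 0.9959438775510204
```

View pics/scene1.png

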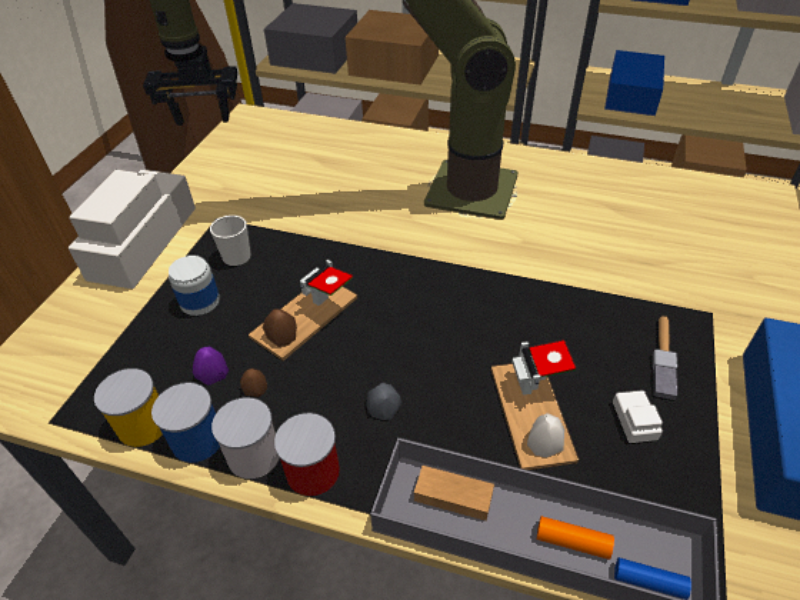

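View pics/top1.png

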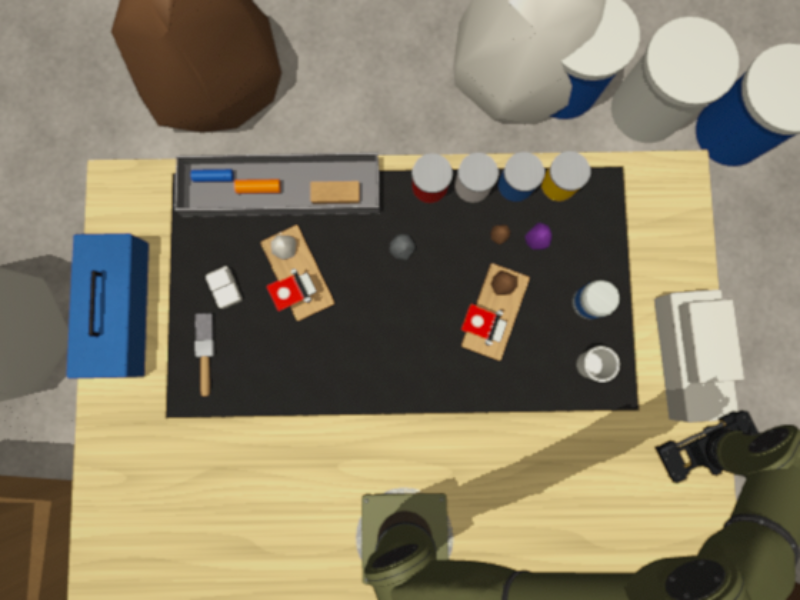

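The top view shows three rocks that could be meant (800-px coordinates): the large brown one at (505,283) on a stand, a small brown one at (500,234) and a purple one at (539,236). The large brown rock fits: it isn't purple, it's the larger of the two browns, and it stands on a board with a red flag at (478,321). In the scene view it is at (280,327). I'll measure it and confirm with a crop.

Run:
```python
from h import *
fs={n:load(n) for n in("scene","top")}
s=560/800
boxes={"top":(450,250,540,370),"scene":(240,250,365,365)}
C={}
for n,f in fs.items():
    x0,y0,x1,y1=[int(k*s) for k in boxes[n]]
    cr=f['pixels'][y0:y1,x0:x1].astype(int); W=cloud(f)[y0:y1,x0:x1]
    r,g,b=cr[...,0],cr[...,1],cr[...,2]
    red=((r>120)&(g<60)&(b<60)).astype(np.uint8)
    cn=max(cv2.findContours(red,cv2.RETR_EXTERNAL,cv2.CHAIN_APPROX_NONE)[0],key=cv2.contourArea)
    m=cv2.fillPoly(np.zeros_like(red),[cn],1)>0
    rc=cv2.minAreaRect(cn); M=cv2.moments(cn); c=np.array([M['m10']/M['m00']+x0,M['m01']/M['m00']+y0]); C[n]=c
    print(n,'flag px',c,'depth med',np.nanmedian(W[m],0))
    P=np.array([onz(f,p[0][0]+x0,p[0][1]+y0,.088)[:2] for p in cn],np.float32)*1000
    print(' flag rect on z=.088',cv2.minAreaRect(P),cv2.boxPoints(cv2.minAreaRect(P)).round(1).tolist())
    wood=((r>120)&(r-b>40)&(g>70)); wm=wood&(np.abs(W[...,2]-.012)<.008)
    Q=(W[wm][:,:2]*1000).astype(np.float32); print(' board',cv2.minAreaRect(Q),cv2.boxPoints(cv2.minAreaRect(Q)).round(1).tolist(), np.median(W[wm][:,2]))
    br=(r<110)&(r-b>15)&(W[...,2]>.02); print(' rock',br.sum(),np.nanmedian(W[br],0),np.nanmax(W[br][:,2]))
    cv2.imwrite(f'pics/{n}_crop.png',cv2.resize(f['pixels'][y0:y1,x0:x1,::-1],None,fx=5,fy=5,interpolation=2))
(c1,d1),(c2,d2)=ray(fs['scene'],*C['scene']),ray(fs['top'],*C['top'])
t=np.linalg.lstsq(np.stack([d1,-d2],1),c2-c1,rcond=None)[0]; print('triang',c1+t[0]*d1,c2+t[1]*d2)
f=fs['top']; W=cloud(f)
for k,(u,v) in dict(tin=(600,298),pot=(598,363),brownsmall=(500,234)).items():
    u,v=int(u*s),int(v*s); print(k,np.nanmedian(W[v-3:v+4,u-3:u+4].reshape(-1,3),0))
a=cv2.imread('pics/top_crop.png');b=cv2.imread('pics/scene_crop.png')
h=max(a.shape[0],b.shape[0]); pad=lambda i:cv2.copyMakeBorder(i,0,h-i.shape[0],0,0,cv2.BORDER_CONSTANT)
cv2.imwrite('pics/crop1.png',np.hstack([pad(a),pad(b)]))
```

```text
scene flag px [230.71143376 195.63218391] depth med [ 0.50862012 -0.17955056  0.09430597]
 flag rect on z=.088 ((501.98199462890625, -182.312255859375), (57.208099365234375, 70.33905792236328), 68.55964660644531) [[458.79998779296875, -196.10000610351562], [524.2999877929688, -221.8000030517578], [545.2000122070312, -168.5], [479.70001220703125, -142.8000030517578]]
 board ((538.4900512695312, -234.77655029296875), (103.07662200927734, 222.2780303955078), 69.288330078125) [[416.29998779296875, -243.6999969482422], [624.2000122070312, -322.29998779296875], [660.7000122070312, -225.89999389648438], [452.79998779296875, -147.3000030517578]] 0.01034308076743008
 rock 450 [ 0.62127539 -0.24086178  0.05422351] 0.09782087486987272
top flag px [334.26687764 224.40611814] depth med [ 0.50855803 -0.18041475  0.09503547]
 flag rect on z=.088 ((507.7684326171875, -183.4000701904297), (66.46110534667969, 66.46427917480469), 68.43267059326172) [[464.6000061035156, -202.10000610351562], [526.5, -226.5], [550.9000244140625, -164.6999969482422], [489.1000061035156, -140.3000030517578]]
 board ((539.3851928710938, -237.84190368652344), (103.03523254394531, 222.74713134765625), 68.3812484741211) [[416.8999938964844, -244.6999969482422], [623.9000244140625, -326.79998779296875], [661.9000244140625, -231.0], [454.79998779296875, -148.89999389648438]] 0.011776086217975894
 rock 205 [ 0.59625536 -0.24511681  0.06277739] 0.10060404916099935
triang [ 0.50765514 -0.18035934  0.0928205 ] [ 0.50778866 -0.1807519   0.09288659]
tin [ 0.55714054 -0.46693258  0.09921472]
pot [ 0.40595585 -0.48421442  0.00554178]
brownsmall [ 0.72707119 -0.24896962  0.04656111]
```

View pics/crop1.png

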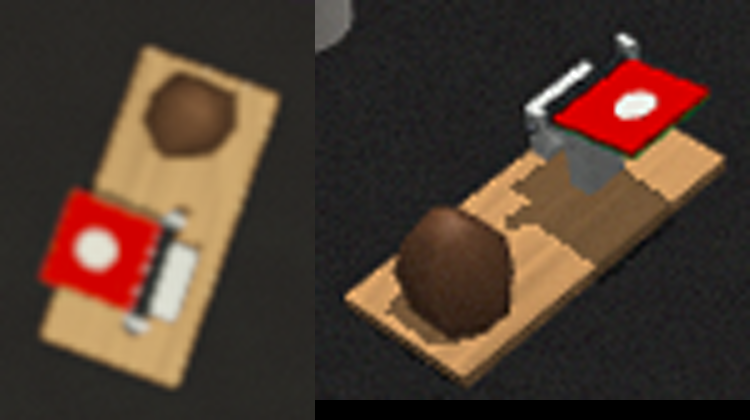

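The crop confirms it: the large brown rock is on the board, and its flag is red side up on the robot's-left side. Next I'll plan the arc in the stand frame and check IK.

```bash
cat >> h.py <<'E'
from scipy.spatial.transform import Rotation as Ro
al=np.radians(-21.3); Y=np.array([np.cos(al),np.sin(al),0]); X=np.array([Y[1],-Y[0],0]); Z=np.array([0,0,1.])
O=np.array([.5390,-.2363,0])-.05*Y
def S(x,y,z): return O+x*X+y*Y+z*Z
def quat(a,yaw=0,sg=1):
    d=np.cos(a)*Y-np.sin(a)*Z; ty=sg*X; R=np.stack([np.cross(ty,d),ty,d],1)
    return (Ro.from_euler('z',yaw)*Ro.from_matrix(R)).as_quat()
def arc(th,a,r=.052,y=-.015,lead=0.):
    th2=th+lead; e=np.array([-np.cos(th2),np.sin(th2)]); m=np.array([np.sin(th2),np.cos(th2)])
    up=(.017*np.tan(a)+.010); hz=up if m[1]>0 else .008
    p=r*e-m*(.003+.0175*abs(m[0])+hz*abs(m[1])); return S(p[0],y,.085+p[1])
E
python3 - <<'E'
from h import *
print(S(-.04,0,.088))
for sg in(1,-1):
  for ad in(20,30,40):
    a=np.radians(ad)
    for yaw in(0,.3,-.3):
      q=quat(a,yaw,sg)
      js=[bot.ik(p,q) for p in [S(-.052,-.14,.05),S(-.052,-.14,.25),S(-.052,-.015,.045)]+[arc(t,a) for t in np.linspace(0,np.pi,9)]]
      print(sg,ad,yaw,[j is not None for j in js].count(True), None if js[2] is None else np.round(js[2],2), None if js[-1] is None else np.round(js[-1],2))
E
```

```text
[ 0.50694549 -0.18086979  0.088     ]
1 20 0 0 None None
1 20 0.3 0 None None
1 20 -0.3 0 None None
1 30 0 0 None None
1 30 0.3 0 None None
1 30 -0.3 0 None None
1 40 0 0 None None
1 40 0.3 0 None None
1 40 -0.3 0 None None
-1 20 0 0 None None
-1 20 0.3 0 None None
-1 20 -0.3 0 None None
-1 30 0 0 None None
-1 30 0.3 0 None None
-1 30 -0.3 0 None None
-1 40 0 0 None None
-1 40 0.3 0 None None
-1 40 -0.3 0 None None
```

Run:
```python
from h import *
def q(a,az,roll):  # fingers' horizontal heading az in stand frame (0=+X,90=+Y), depression a
    h=np.cos(az)*X+np.sin(az)*Y; d=np.cos(a)*h-np.sin(a)*Z
    ty=np.cross(Z,h); R=np.stack([np.cross(ty,d),ty,d],1)
    return (Ro.from_matrix(R)*Ro.from_euler('z',roll)).as_quat()
for a in(30,40,50,60,75):
  print('dep',a)
  for az in range(0,360,30):
    out=[]
    for p in(S(-.06,0,.05),S(-.05,0,.14),S(.05,0,.1)):
      ok=[r for r in range(-180,180,45) if bot.ik(p,q(*np.radians([a,az,r]))) is not None]
      out.append(ok)
    if any(out): print('  az',az,out)
```

```text
dep 30
  az 0 [[-180, -135, -90, -45, 0, 45, 90, 135], [-180, -135, -90, -45, 0, 45, 90, 135], [-180, -135, -90, -45, 0, 45, 90, 135]]
  az 30 [[-180, -135, -90, -45, 0, 45, 90, 135], [-180, -135, -90, -45, 0, 45, 90, 135], [-180, -135, -90, -45, 0, 45, 90, 135]]
  az 60 [[-180, -135, -90, -45, 0, 45, 90, 135], [-180, -135, -90, -45, 0, 45, 90, 135], []]
  az 120 [[-180, -135, -90, -45, 0, 45, 90, 135], [], [-180, -135, -90, -45, 0, 45, 90, 135]]
  az 150 [[-180, -135, -90, -45, 0, 45, 90, 135], [-180, -135, -90, -45, 0, 45, 90, 135], [-180, -135, -90, -45, 0, 45, 90, 135]]
  az 180 [[-180, -135, -90, -45, 0, 45, 90, 135], [-180, -135, -90, -45, 0, 45, 90, 135], [-180, -135, -90, -45, 0, 45, 90, 135]]
  az 210 [[-180, -135, -90, -45, 0, 45, 90, 135], [-180, -135, -90, -45, 0, 45, 90, 135], [-180, -135, -90, -45, 0, 45, 90, 135]]
  az 240 [[-180, -135, -90, -45, 0, 45, 90, 135], [-180, -135, -90, -45, 0, 45, 90, 135], [-180, -135, -90, -45, 0, 45, 90, 135]]
  az 270 [[-180, -135, -90, -45, 0, 45, 90, 135], [-180, -135, -90, -45, 0, 45, 90, 135], [-180, -135, -90, -45, 0, 45, 90, 135]]
[... 5543 characters left out ...]
 90, 135], [-180, -135, -90, -45, 0, 45, 90, 135]]
  az 210 [[-180, -135, -90, -45, 0, 45, 90, 135], [-180, -135, -90, -45, 0, 45, 90, 135], [-180, -135, -90, -45, 0, 45, 90, 135]]
  az 240 [[-180, -135, -90, -45, 0, 45, 90, 135], [-180, -135, -90, -45, 0, 45, 90, 135], [-180, -135, -90, -45, 0, 45, 90, 135]]
  az 270 [[-180, -135, -90, -45, 0, 45, 90, 135], [-180, -135, -90, -45, 0, 45, 90, 135], [-180, -135, -90, -45, 0, 45, 90, 135]]
  az 300 [[-180, -135, -90, -45, 0, 45, 90, 135], [-180, -135, -90, -45, 0, 45, 90, 135], [-180, -135, -90, -45, 0, 45, 90, 135]]
  az 330 [[-180, -135, -90, -45, 0, 45, 90, 135], [-180, -135, -90, -45, 0, 45, 90, 135], [-180, -135, -90, -45, 0, 45, 90, 135]]
```

Pointing the fingers along +Y won't work, but coming from the flag's free side (fingers along +X, inclined about 40° down) is reachable for the whole arc. I'll move to a pre-pose and check the path.

```bash
cat >> h.py <<'E'
A=np.radians(38); YS=-.008
_d=np.cos(A)*X-np.sin(A)*Z; _ty=np.cross(Z,X); Q=Ro.from_matrix(np.stack([np.cross(_ty,_d),_ty,_d],1))
def arc2(th,r=.048,push=0.):
    e=np.array([-np.cos(th),np.sin(th)]); m=np.array([np.sin(th),np.cos(th)])
    p=r*e-m*(.003+.009*abs(np.cos(th-A))-push)
    if th<A: p[1]-=(.072-r)*np.tan(A-th)
    return S(p[0],YS,.085+p[1])
PATH=[S(-.15,YS,.04),S(-.048,YS,.04)]+[arc2(t) for t in np.linspace(.2,np.pi,9)]
E
python3 - <<'E'
from h import *
print('t',bot.get_time_s()); bot.set_gripper(0.0,20)
pre=S(-.15,YS,.26); ok=None
for ro in(0,np.pi):
    q=(Q*Ro.from_euler('z',ro)).as_quat(); j=bot.ik(pre,q); print(ro,None if j is None else np.round(j,2))
    if j is not None and (ok is None or abs(j[6])<abs(ok[1][6])): ok=(q,j)
q,j=ok; np.save('q.npy',q)
bot.reach(pre,q); print('t',bot.get_time_s(),np.round(bot.get_joint_pos(),2),bot.get_finger_gap())
for p in PATH:
    j=bot.ik(p,q); print(np.round(p,3),None if j is None else np.round(j,2))
f=grab('scene'); cv2.imwrite('pics/pre.png',cv2.resize(f['pixels'][100:310,120:400,::-1],(800,600)))
E
```

```text
t 0.1
0 [-0.45  0.87  0.24  1.57  0.54  1.34 -0.91]
3.141592653589793 [ 0.16  1.05 -1.04  1.54  1.07  2.04  1.68]
t 3.5417 [-0.45  0.87  0.24  1.57  0.54  1.34 -0.91] 0.0006870266377430609
[ 0.539 -0.075  0.04 ] [-0.44  1.2   0.22  1.58  0.54  1.07 -1.1 ]
[ 0.502 -0.171  0.04 ] [-0.35  1.18  0.28  1.76  0.66  0.87 -1.14]
[ 0.503 -0.169  0.072] [-0.35  1.13  0.28  1.77  0.65  0.91 -1.11]
[ 0.502 -0.172  0.098] [-0.35  1.08  0.28  1.78  0.65  0.93 -1.09]
[ 0.499 -0.18   0.117] [-0.34  1.05  0.28  1.8   0.66  0.94 -1.07]
[ 0.493 -0.194  0.129] [-0.32  1.02  0.29  1.82  0.68  0.93 -1.06]
[ 0.486 -0.212  0.134] [-0.3   1.01  0.31  1.85  0.71  0.9  -1.06]
[ 0.479 -0.231  0.13 ] [-0.28  1.02  0.32  1.87  0.74  0.86 -1.07]
[ 0.473 -0.246  0.121] [-0.26  1.04  0.34  1.89  0.76  0.82 -1.09]
[ 0.47  -0.254  0.109] [-0.25  1.06  0.35  1.9   0.78  0.78 -1.1 ]
[ 0.468 -0.26   0.095] [-0.25  1.09  0.36  1.9   0.79  0.75 -1.12]
```

View pics/pre.png

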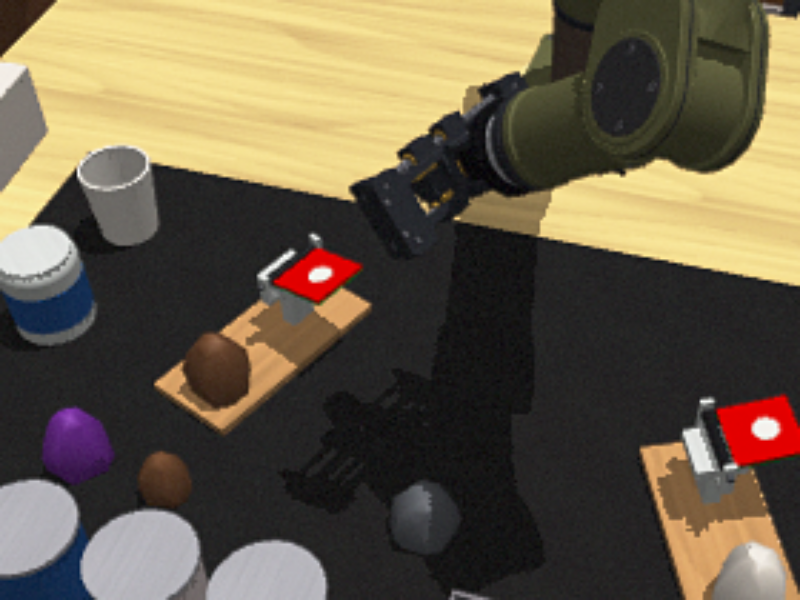

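The arm is at the left of the brown stand with the closed fingers (405,235) pointing at the red flag (320,275), and nothing is in the way. Next I'll go down, slide under the flag, raise it to upright and check.

Run:
```python
from h import *
bot.move_l(PATH[0],.12); 
hit=bot.move_l(PATH[1],.08,until_force=6); print('in',hit,bot.get_tool_pos(),bot.get_force().__repr__())
if not hit:
    for p in PATH[2:7]: bot.move_l(p,.06); print(np.round(bot.get_tool_pos(),3),np.round(bot.get_force(),1))
print('t',bot.get_time_s())
f=grab('scene'); cv2.imwrite('pics/mid.png',cv2.resize(f['pixels'][100:310,120:400,::-1],(800,600)))
```

```text
in False [ 0.50282797 -0.16981525  0.03973408] array([ 0.14078698, -0.7672573 , -0.13606527])
[ 0.503 -0.169  0.072] [-0.4 -0.9  0.4]
[ 0.502 -0.172  0.099] [-0.3 -0.1 -0.6]
[ 0.499 -0.18   0.117] [-0.   0.1 -0.1]
[ 0.493 -0.195  0.129] [ 0.5 -0.6  0.4]
[ 0.486 -0.213  0.134] [-0.5  0.2 -0.1]
t 9.725
```

View pics/mid.png

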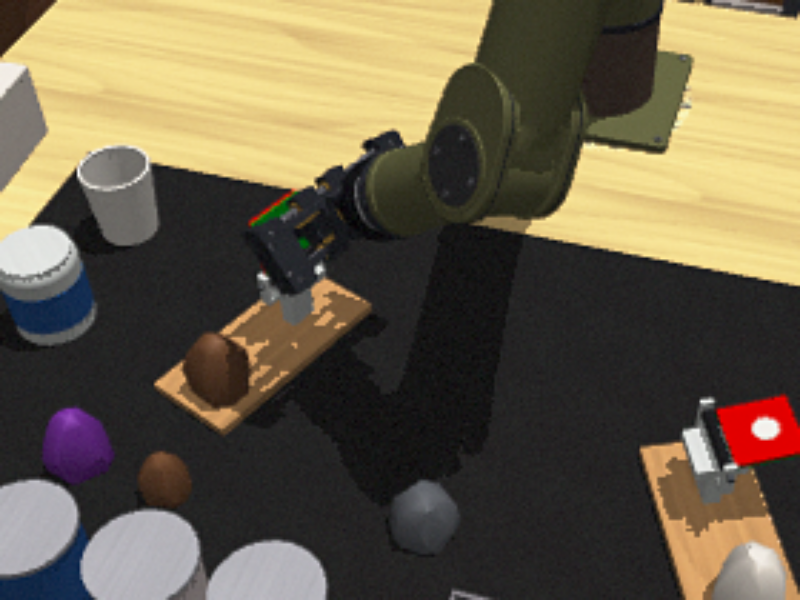

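The flag (270,215) is upright with its green face against the fingertips, and the rock (217,370) hasn't moved. I'll push it on over and down until contact, then back off.

Run:
```python
from h import *
for p in PATH[7:]: bot.move_l(p,.06); print(np.round(bot.get_tool_pos(),3),np.round(bot.get_force(),1))
hit=bot.move_l(arc2(np.pi,push=.015),.03,until_force=8); p=bot.get_tool_pos(); print('press',hit,np.round(p,4),np.round(bot.get_force(),1))
bot.move_l(np.array(p)+[0,0,.08],.1)
bot.move_l(S(-.15,YS,.26),.2); print('t',bot.get_time_s(),np.round(bot.get_force(),1))
for n in('top','scene'):
    f0=load(n); f=viewer.grab_frame(n); np.savez(f'pics/{n}_end.npz',**f); W=cloud(f)
    hsv=cv2.cvtColor(f['pixels'],cv2.COLOR_RGB2HSV); g=cv2.inRange(hsv,(45,120,50),(75,255,255))>0
    c,d=proj(f,S(.04,0,.088)); v,u=np.indices(g.shape); g&=np.hypot(u-c,v-d)<40
    P=W[g]; P=P[~np.isnan(P[:,0])]; xs=(P-O)@X; print(n,'green',g.sum(),'x range',np.percentile(xs,[5,95]),'z slope',np.polyfit(xs,P[:,2],1),'centre',np.median(P,0))
    c,d=proj(f,S(0,.05,.05)); c,d=int(c),int(d)
    cv2.imwrite(f'pics/{n}_end.png',cv2.resize(f['pixels'][:,:,::-1],(800,600)) if n=='top' else cv2.resize(f['pixels'][100:310,120:400,::-1],(800,600)))
```

```text
[ 0.478 -0.232  0.13 ] [-0.1 -0.5 -0.4]
[ 0.473 -0.246  0.12 ] [ 0.6  0.6 -0.8]
[ 0.469 -0.255  0.109] [0.8 0.5 0.7]
[ 0.468 -0.26   0.095] [2.1 3.1 6.7]
press True [ 0.4682 -0.2598  0.0951] [0.1 5.  8.7]
t 13.9333 [ 0.6 -1.   0.7]
top green 348 x range [0.0111555  0.08794726] z slope [-0.62338715  0.10535499] centre [ 0.47834072 -0.25962387  0.08703824]
scene green 303 x range [0.0090209  0.07344146] z slope [-0.47825441  0.10194453] centre [ 0.47902867 -0.253727    0.08622763]
```

View pics/scene_end.png

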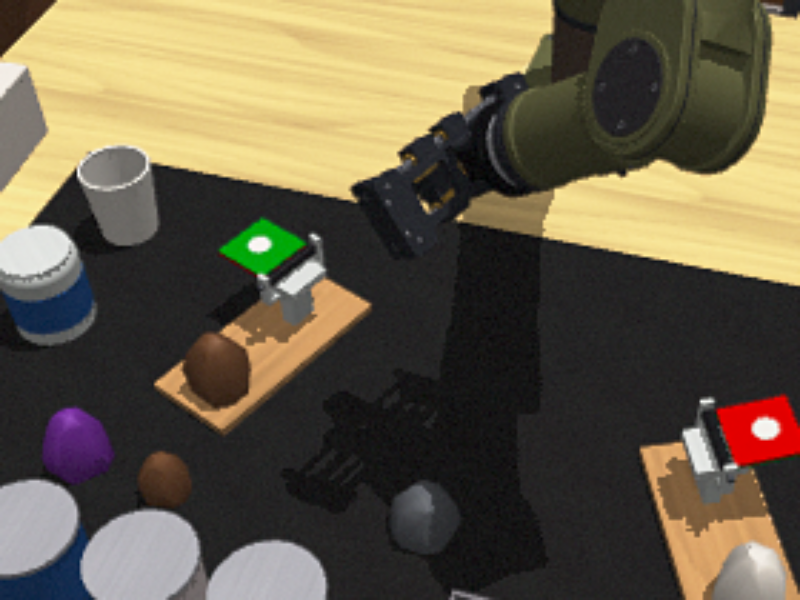

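View pics/top_end.png

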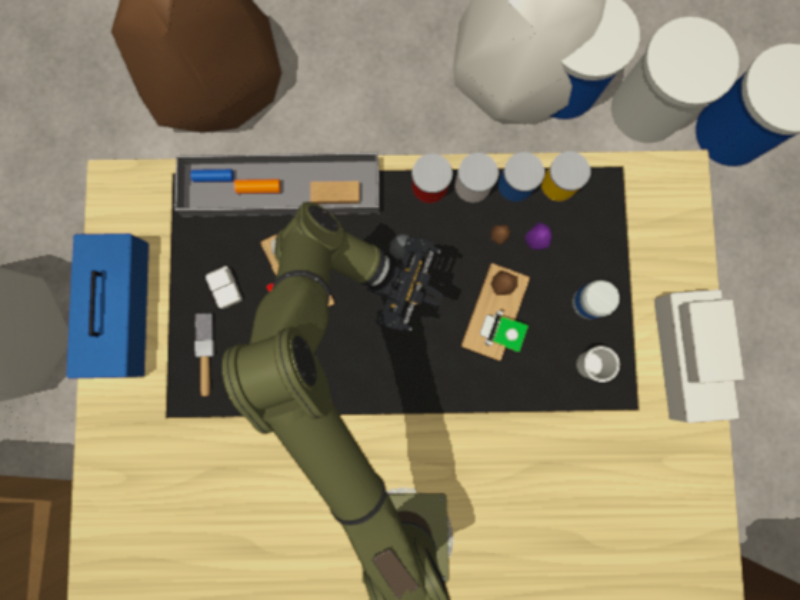

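Green is up at (262,247). The plane fit slope (-0.6) was probably skewed by edge pixels, so I'll redo it robustly and compare the surroundings with the first frame.

Run:
```python
from h import *
for n in('top','scene'):
    f=load(n+'_end'); f0=load(n); W=cloud(f)
    hsv=cv2.cvtColor(f['pixels'],cv2.COLOR_RGB2HSV); g=cv2.inRange(hsv,(45,120,50),(75,255,255))
    g=cv2.erode(g,np.ones((5,5)))>0
    c,d=proj(f,S(.04,0,.088)); v,u=np.indices(g.shape); g&=np.hypot(u-c,v-d)<40
    P=W[g]; P=P[P[:,2]>.06]; xs=(P-O)@X; print(n,g.sum(),'slope',np.polyfit(xs,P[:,2],1),'z',np.median(P[:,2]))
    def cen(F):
        r,gg,b=[F['pixels'][...,i].astype(int) for i in range(3)]; w=cloud(F)
        m=(r<130)&(r-b>12)&(w[...,2]>.02); c,d=proj(F,S(0,.115,.035)); m&=np.hypot(u-c,v-d)<22
        return u[m].mean(),v[m].mean(),m.sum()
    print(' rock px',np.round(cen(f0),1),np.round(cen(f),1))
f=load('scene_end');f0=load('scene')
d=np.abs(f['pixels'].astype(int)-f0['pixels']).max(2)>60
d=cv2.morphologyEx(d.astype(np.uint8),cv2.MORPH_OPEN,np.ones((3,3)))
_,_,st,_=cv2.connectedComponentsWithStats(d); print(st[1:])
```

```text
top 80 slope [-0.0235812   0.08902645] z 0.08770655938008919
 rock px [352.4 198.1 236. ] [352.5 198.  237. ]
scene 59 slope [-0.02557249  0.08691815] z 0.08608062366373698
 rock px [195.5 228.7 422. ] [195.5 228.7 426. ]
[[ 372    0   36   88 1410]
 [ 325   15    3    5   15]
 [ 314   30    3    3    9]
 [ 314   35    3    4   12]
 [ 358   39    6   20   70]
 [ 304   50   10   17  115]
 [ 358   60    3    3    9]
 [ 301   70   14    8   93]
 [ 356   70    4    3   12]
 [ 354   78    5    6   30]
 [ 272   89   43   53  987]
 [ 350   97   40   64 1850]
 [ 349  126    3    3    9]
 [ 331  136   18   12  104]
 [ 230  146   31   24  349]
 [ 321  150   29   13  257]
 [ 280  165   39   18  316]
 [ 198  177   27   19  319]
 [ 218  191   13   12   98]
 [ 203  202   45   42  419]
 [ 202  215    3    3    9]]
```

The flag is level (slope about 0.02) and the rock hasn't moved. The only differences from the first frame are the arm, its shadow and the brown rock's flag.

```bash
python3 -c "
from h import *
finish_job(); print(bot.get_time_s())"
```

```text
the job is handed in; nothing more can be done
the job is handed in; nothing more can be done
```

The brown rock's flag now lies flat with its green face up, and I've handed the job in. The last clock reading was 13.9 s of the 43 s allowed. I slid the closed, tilted fingertips under the flag's free edge, swung it over the pivot, and pressed it down on the far side. The press stopped at 8.7 N, at the expected stop height; then I backed the arm well clear.

**Last checks**
- **Flag:** it is level to about 0.025 rad in both views. The measured face height is 86–88 mm, against 88 mm expected.
- **Brown rock:** it stayed within 0.1 px of its starting position in both views.
- **Everything else:** comparing the scene view before and after shows changes only from the arm, its shadow and the brown rock's flag. The white rock's flag is still red up. In the final top view, the arm partly hides the white stand and the grey rock.
- **Contact:** wrist force was back to noise level (about 1 N) after I backed off.

**Readings that disagreed:** before the flip, the flag's face measured about 93–95 mm up, where 88 mm was expected. My first slope fit after the flip gave about -0.5 to -0.6, probably skewed by edge pixels. With those trimmed off, the fit came out level.

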